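Step the gem lamp's filter wheel round to blue

ROBOT

A 7-joint arm with a two-finger parallel gripper is mounted at the origin on the work surface. World frame = base frame: x ahead of the robot, y to its left, z up, the work surface at z = 0. Lengths are in m, angles in rad, forces in N, time in s.
With the tool pointing down it reaches from about 0.425 to 0.925 m from the base axis. Payload 6.8 kg.
Tool frame: the origin (TCP) lies on the centre line of the jaws, within the pads' length; the fingertips stand 14 mm ahead of it and the grasp point (between the pads) lies 5 mm behind it (r.nose_length is the distance from the TCP to the fingertips, in m); z points along the fingers, y is the direction in which the jaws open and shut (so a half turn about z gives the same grasp; the last joint's range is limited). The gripper opens to 85 mm and grips with 20 to 120 N. Pads are 22 mm wide; open, the fingers measure 114 mm over their backs; the gripper's body (76 mm by 85 mm) begins 54 mm behind the grasp point. The pads swing forward as they close: fully open they stand 13 mm farther back than shut.
Start: joints at [-1.228, 0.477, 0.022, 1.555, -0.011, 1.109, -0.083], TCP at [0.294, 0.608, 0.245] pointing down, gripper open.
Joint ranges: [-2.96, 2.96], [-0.34, 2.1], [-1.41, 1.46], [0.24, 2.44], [-1.37, 4.51], [0.17, 1.92], [-2.96, 2.96]. Speed limits (rad/s): [2.39, 2.39, 3.14, 3.14, 3.14, 3.14, 3.14].

INTERFACE

Orientations are given as a rotation vector (axis times angle).
In Python, from bench import r, imaging, look_for, outline_of gives the robot as it stands. The module is installed in compiled form; this text tells all that it offers.
- The arm moves only by the tool carry_out, never from a script. Its arguments are lists of equal length, an entry for each row: "offset": the shift along the tool's x, y, z as a fraction of full scale, a list of three; "turn": the turn, a rotation vector about the tool's x, y, z as a fraction of full scale, a list of three. A call has 1 to 8 rows; each row is the pose to reach, as a shift and turn from the pose commanded when the call began, along the tool's axes at that moment; what a row does not reach only later rows make up. Full scale, the value 1, is 0.5 m for a shift and 1.5 rad for a turn. A row lasts 1/10 s, in which the tool goes at most 50 mm and 8.59 degrees, less where a joint would pass 70% of its speed; a pose out of reach is approached as far as the arm can. A call with a number of a shift or a turn outside -1 to 1 is refused whole. A call with a gripper value outside its range is refused whole. "hand" is the closure, from 0 (fully open) to 1 (shut), set as the call begins (left out, the last holds). The fingers move at their own pace and stop on an object; "force" is the grip in N (left out, the last holds). Time passes only in rows, so rows that repeat a pose let the fingers close. It gives the time, the measured TCP pose, the force and the opening at its end, in the units of the state.
- r.get_obs(): the state, without advancing time (a new reading comes with each control period).
- imaging.grab_frame(name): name is "side" or "top"; returns a dict with "pixels" (480x640x3 uint8, red, green, blue), "fx", "fy", "cx", "cy" (pixels), "R" (3x3) and "t" (3): a world point X has camera coordinates R X + t. Camera axes: x right, y down, z forward; pixel columns grow to the right and rows downward; lengths in m; the calibration is good to about 2 mm. A picture is of the moment at which its call begins. There is no depth.
- r.hand_in(): hands the job in, once; it reports no verdict.
Trained networks look in the newest picture that a camera, given by its name, has taken for a name from the list of things; names that differ only in an ending like _2 or _b are one class to them, and where a whole thing is asked for, a point or a joint stands for the part that bears it (a point fixed in the world has none). Each returns a list of dicts, best first, with "score" (0 to 1); they miss things now and then, are a little off and sometimes report something else, mostly with a low value. They report only what shows in the picture. A call takes as long as a camera call.
- look_for(query, camera): "xyz" ([x, y, z] in m, in the coordinates of the camera as it stood for that picture, good to about 4 mm: the middle of the surface that is visible of it).
- outline_of(query, camera): "region" (480x640 bool, what is visible of it).
The state is a dict: "clock": time; "joints": joint angles; "qvel": joint speeds; "tau": joint torques, N m; "tcp_pos": TCP position; "orientation": TCP orientation; "contact_force": force on the tool from outside, world axes, zero at the start; "moment": the same for the moment, N m; "grip_width": finger opening in m.
Only numpy, scipy, OpenCV 4.12 (cv2) and the standard library are available. Lean on these libraries where they do the work, as an engineer would, in place of code of your own. Each camera call takes 0.05 s, during which the arm holds its last target. There are 200 camera calls.

TASK

Bring the blue filter into use on the gem inspection lamp: gently push the filter wheel round by the black tabs on its rim, without pinching them, until the blue glass has clicked in under the stage, in the light path. Keep off the filter glasses, do not shove or lift the lamp, and leave the ring on its stage and the things around it where they are.

Things in the scene. Friction and masses are not known exactly. Their poses are not given: they have to be found in the camera images.
- lamp: Gem inspection lamp, white, standing loose on rubber feet (about 2.7 kg; slides if pushed with over about 10 N). Origin on the bench under the wheel's axle; x to its rear, y left, z up. Housing x -44 to 164, y -78 to 78 mm, top z 57 mm; lamp house at the rear x 101 to 163, y -70 to 70 mm, top z 104 mm. From above the wheel is open at its front and both sides.
- stage (a point): Centre of the stage glass, upper face: clear glass in a dark steel ring 72 mm across, 86 to 92 mm above the bench, 42 mm behind the axle, over the light path, on an arm 24 mm wide from the lamp house.
- wheel (a joint): Wheel angle, rad, anticlockwise from above; at 0 its axes are the lamp's. Sprung click stops at each multiple of pi/3; pushed past half way (0.52 rad) it snaps to the next. Leaving a stop takes about 2.5 N at a tab. Limits -4.45, 4.45. Filter in the light path: clear at 0, orange pi/3, red 2pi/3, blue pi and -pi (same place), green -2pi/3, yellow -pi/3.
- axle (a point): The filter wheel's upright axle, at the underside of the disc, 61 mm above the bench; axes as the lamp's. Aluminium disc 130 mm across, 61 to 69 mm above the bench; dark hub 24 mm across, up to 78 mm. The disc overhangs the housing's front by 21 mm.
- filters: The six filter glasses set in the wheel, each 28 mm across, centres 42 mm from the axle, 60 deg apart, faces 70.5 mm above the bench. Anticlockwise from above: clear, yellow, green, blue, red, orange. Origin on the axle, 61 mm above the bench; x points to the clear filter. Not to be touched.
- blue_filter (a point): Centre of the blue filter's upper face; turns with the wheel.
- light_path (a point): The light path, fixed to the lamp, under the middle of the stage: 42 mm from the axle towards the lamp's rear (+x), 70.5 mm above the bench. The filter that stands here is the one in use.
- ring: Gold ring with a red stone, 22 mm across, 3 mm thick, lying on the stage glass (its underside at z 92 mm). Origin at the centre of its underside. Bystander.
- loupe: Folding loupe lying on the bench beside the lamp, 63 x 27 x 13 mm, black and steel. Origin near its middle, on the bench. Bystander.
- bur_tin: Round open steel tin of burs on the bench, 68 mm across, 22 mm high. Origin at the centre of its underside. Bystander.
- bur_block: Wooden block with upright burs on the bench, 60 x 60 mm, 55 mm high with the burs. Origin at the centre of its underside. Bystander.
- tab0 (a point): Black push tab 1 of 6, on the wheel's rim, between two filters: an upright fin pointing outwards from 62 to 90 mm from the axle (it stands 25 mm out of the rim), 6 mm thick, z 60 to 80 mm. This point: its top edge, 80 mm from the axle; in the wheel's frame at 30 deg anticlockwise from x.
- tab1 (a point): Black push tab 2 of 6, on the wheel's rim, between two filters: an upright fin pointing outwards from 62 to 90 mm from the axle (it stands 25 mm out of the rim), 6 mm thick, z 60 to 80 mm. This point: its top edge, 80 mm from the axle; in the wheel's frame at 90 deg anticlockwise from x.
- tab2 (a point): Black push tab 3 of 6, on the wheel's rim, between two filters: an upright fin pointing outwards from 62 to 90 mm from the axle (it stands 25 mm out of the rim), 6 mm thick, z 60 to 80 mm. This point: its top edge, 80 mm from the axle; in the wheel's frame at 150 deg anticlockwise from x.
- tab3 (a point): Black push tab 4 of 6, on the wheel's rim, between two filters: an upright fin pointing outwards from 62 to 90 mm from the axle (it stands 25 mm out of the rim), 6 mm thick, z 60 to 80 mm. This point: its top edge, 80 mm from the axle; in the wheel's frame at 210 deg anticlockwise from x.
- tab4 (a point): Black push tab 5 of 6, on the wheel's rim, between two filters: an upright fin pointing outwards from 62 to 90 mm from the axle (it stands 25 mm out of the rim), 6 mm thick, z 60 to 80 mm. This point: its top edge, 80 mm from the axle; in the wheel's frame at 270 deg anticlockwise from x.
- tab5 (a point): Black push tab 6 of 6, on the wheel's rim, between two filters: an upright fin pointing outwards from 62 to 90 mm from the axle (it stands 25 mm out of the rim), 6 mm thick, z 60 to 80 mm. This point: its top edge, 80 mm from the axle; in the wheel's frame at 330 deg anticlockwise from x.
- tabs: All six black push tabs on the wheel's rim together, one between each two filters; they turn with the wheel. Origin on the axle, 61 mm above the bench, axes as the filters' body.

How it is judged:
At the end, for the whole second after the job is handed in: The blue filter stands in the light path to within 5 mm (its click stop brings it there) and the wheel is still; the lamp stands flat and within 15 mm of where it was, and so do the ring, loupe, bur tin and bur block (horizontal distance between blue_filter and light_path below 0.005 m and velocity of joint wheel between -0.05 and 0.05 rad/s and distance of each of lamp, ring, loupe, bur_tin, bur_block from where it was at the start of the episode below 0.015 m and angle between lamp's own z axis and vertical below 0.03 rad); the robot touches nothing.
It fails at once if a tab is pinched or pushed hard (over 18 N between the fingers and the tabs) (contact force between the fingers and tabs above 18 N).
It fails at once if the fingers touch the filter glasses (over 1 N) (contact force between the fingers and filters above 1 N).
It fails at once if the lamp is shoved more than 15 mm, or lifted or tipped (distance of lamp from where it was at the start of the episode above 0.015 m or height (world z) of lamp above 0.006 m or angle between lamp's own z axis and vertical above 0.06 rad).
It fails at once if the ring, loupe, bur tin or bur block is moved more than 15 mm (distance of any of ring, loupe, bur_tin, bur_block from where it was at the start of the episode above 0.015 m).
It also fails if it takes over 58 s, if anything falls off the work surface, if the arm or the gripper's body presses on something with over 40 N, if the wrist force passes 120 N, or if a joint passes its speed limit or range.

## Working session

There is one attempt and no reset: what is moved stays moved. The work goes in short steps, Python scripts to look and compute and a tool call to move; the robot and the scene stay as the last step left them, time stands still between calls to the robot, and variables do not carry over. Pictures are saved under pics/ and viewed, about 8 in all and at most 12, crops included, and the job is handed in when it is done.

Besides the shell and the picture viewer there is one more tool, called after ">>>" by a JSON object that holds its "method" and its "body", one argument or row to a line. carry_out: Moves the arm, as the interface text tells. Shift numbers are shares of 0.5 m and turn numbers shares of 1.5 rad, none past 1 either way. Its arguments: {"type":"object","properties":{"offset":{"type":"array","items":{"type":"array","items":{"type":"number","minimum":-1,"maximum":1}}},"turn":{"type":"array","items":{"type":"array","items":{"type":"number","minimum":-1,"maximum":1}}},"hand":{"type":"number"},"force":{"type":"number"}},"required":["offset","turn"]}

```bash
mkdir -p pics; cat > h.py <<'E'
import numpy as np, cv2
from bench import r, imaging, look_for, outline_of
from scipy.spatial.transform import Rotation as Ro
def snap(cam,name):
    f=imaging.grab_frame(cam); cv2.imwrite(f'pics/{name}.png',f['pixels'][:,:,::-1]); return f
def world(f,p): return np.array(f['R']).T@(np.array(p)-np.array(f['t']))
def px(f,X):
    c=np.array(f['R'])@np.array(X)+f['t']; return np.array([f['fx']*c[0]/c[2]+f['cx'],f['fy']*c[1]/c[2]+f['cy']])
def plane(f,u,v,z):
    d=np.array(f['R']).T@np.array([(u-f['cx'])/f['fx'],(v-f['cy'])/f['fy'],1]); o=-np.array(f['R']).T@f['t']
    return o+d*(z-o[2])/d[2]
E
python3 - <<'E'
from h import *
np.set_printoptions(precision=4,suppress=True)
o=r.get_obs(); print(o['clock'],o['tcp_pos'],o['orientation'],o['grip_width'],o['contact_force'],r.nose_length)
for cam in ['top','side']:
    f=snap(cam,cam+'0'); print(cam,'campos',-np.array(f['R']).T@f['t'])
    for q in ['lamp','stage','axle','blue_filter','ring','loupe','bur_tin','bur_block','tab0','light_path']:
        try:
            for d in look_for(q,cam)[:3]: w=world(f,d['xyz']); print(q,round(d['score'],2),w,px(f,w).round())
        except Exception as e: print(q,e)
E
```

```text
0.0 [0.2938 0.6071 0.2443] [-0.702  -3.0619  0.0028] 0.08534461844248586 [-0.3286 -0.3516  0.0418] 0.014
top campos [0.5863 0.0441 0.9252]
lamp 0.92 [0.6464 0.0385 0.066 ] [325. 229.]
stage 0.78 [0.6501 0.0394 0.0665] [325. 227.]
stage 0.57 [0.5853 0.0132 0.0673] [339. 263.]
axle 0.94 [0.6519 0.0394 0.0697] [325. 226.]
blue_filter 0.72 [0.5862 0.0073 0.0718] [342. 262.]
ring 0.57 [0.5739 0.0159 0.0791] [338. 269.]
ring 0.36 [0.6479 0.0355 0.0661] [327. 228.]
ring 0.16 [0.6442 0.2212 0.0258] [229. 231.]
loupe 0.75 [0.5139 0.1975 0.0101] [242. 300.]
loupe 0.59 [ 0.6643 -0.1365  0.0043] [415. 222.]
loupe 0.4 [0.648  0.0381 0.0674] [325. 228.]
bur_tin 0.75 [ 0.6634 -0.1376  0.0062] [416. 223.]
bur_block 0.62 [0.6433 0.2244 0.0258] [227. 232.]
tab0 0.87 [0.5804 0.0117 0.0694] [340. 266.]
light_path 0.59 [0.6513 0.0399 0.0638] [324. 226.]
side campos [ 0.6157 -0.4804  0.5004]
lamp 0.77 [0.6558 0.0072 0.0715] [340. 273.]
stage 0.83 [0.656  0.001  0.0703] [340. 276.]
axle 0.92 [0.6568 0.0023 0.0657] [340. 278.]
axle 0.43 [0.587  0.007  0.0694] [291. 274.]
blue_filter 0.8 [0.5842 0.0047 0.0707] [289. 275.]
ring 0.67 [0.6328 0.0348 0.0937] [323. 249.]
ring 0.59 [0.511  0.1878 0.0127] [254. 232.]
loupe 0.86 [0.5083 0.1882 0.0119] [252. 233.]
bur_tin 0.88 [ 0.6606 -0.1341  0.0177] [348. 380.]
bur_block 0.69 [0.6407 0.2146 0.0212] [325. 220.]
bur_block 0.64 [0.6583 0.0072 0.0657] [341. 276.]
tab0 0.84 [0.5843 0.0055 0.07  ] [290. 275.]
light_path 0.71 [0.6584 0.0053 0.0676] [341. 276.]
```

View pics/top0.png

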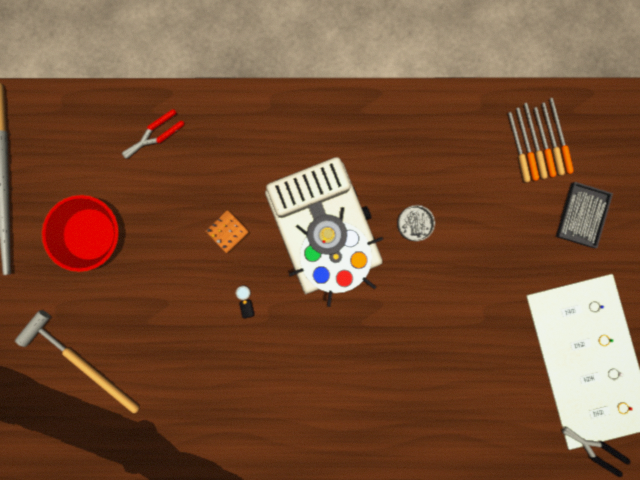

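View pics/side0.png

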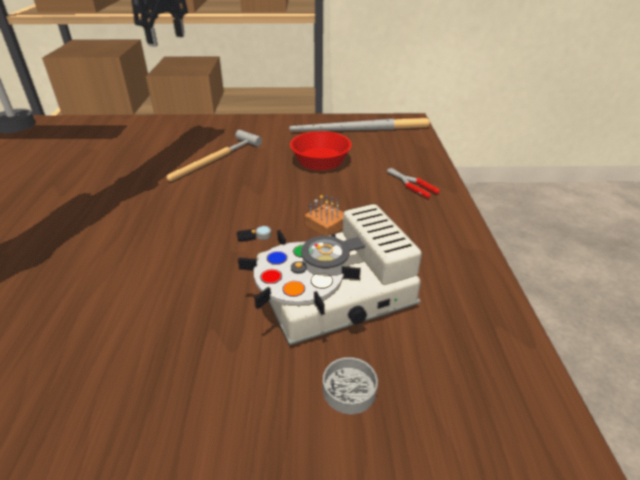

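Top view: hub at (336,256), stage and ring at (327,234). Blue is at (321,275), green (313,253), red (345,278), orange (359,260) and clear (351,238), so yellow is under the stage. The wheel is therefore at -π/3, and blue needs two clicks clockwise. The side view agrees. Next I'll fit the pose.

```bash
cat > fit.py <<'E'
from h import *
from scipy.optimize import least_squares
NAMES=['clear','yellow','green','blue','red','orange']
def blobs(f):
    """centroids of the coloured glasses near the wheel"""
    hsv=cv2.cvtColor(f['pixels'],cv2.COLOR_RGB2HSV); u,v=px(f,[.59,.02,.07]).astype(int); R=60; out={}
    for n,lo,hi in [('green',50,75),('blue',108,130),('red',0,4),('orange',11,19)]:
        m=cv2.inRange(hsv,(lo,190,110),(hi,255,255)); k=np.zeros_like(m); k[v-R:v+R,u-R:u+R]=1
        c,l,s,ce=cv2.connectedComponentsWithStats(m*k)
        if c>1:
            i=1+np.argmax(s[1:,4]); out[n]=(ce[i],s[i,2:5])
    return out
def wheelfit(obs):
    """obs: list of (frame,name,pixel) -> axle x,y and world angle of the wheel's x axis"""
    def res(p):
        e=[]
        for f,n,c in obs:
            a=p[2]+NAMES.index(n)*np.pi/3
            e+=list(px(f,[p[0]+.042*np.cos(a),p[1]+.042*np.sin(a),.0705])-c)
        return e
    return min((least_squares(res,[.59,.02,a],loss='soft_l1') for a in (-2,-1,0,1,2,3)),key=lambda s:s.cost)
E
python3 - <<'E'
from fit import *
np.set_printoptions(precision=4,suppress=True)
for cams in [('top',),('side',),('top','side')]:
    obs=[]
    for c in cams:
        f=imaging.grab_frame(c); b=blobs(f)
        if len(cams)==1: print(c,b)
        obs+=[(f,n,x[0]) for n,x in b.items() if not (n=='green')]
    s=wheelfit(obs); print(cams,s.x,'lamp yaw deg',np.degrees(s.x[2]+np.pi/3),s.fun)
print(Ro.from_rotvec(r.get_obs()['orientation']).as_matrix(), r.get_obs()['clock'])
E
```

```text
top {'green': (array([311.4918, 253.8279]), array([ 14,  13, 122], dtype=int32)), 'blue': (array([320.75, 274.5 ]), array([ 14,  14, 160], dtype=int32)), 'red': (array([343.8314, 277.9302]), array([ 15,  15, 172], dtype=int32)), 'orange': (array([371.2011, 293.5084]), array([ 46,   9, 179], dtype=int32))}
('top',) [ 0.568  -0.0133 -1.4921] lamp yaw deg -25.493684401456168 [ 9.8229 -0.165  -0.0213 15.8209 -3.9974 -1.5   ]
side {'green': (array([297.64, 250.88]), array([ 4,  7, 25], dtype=int32)), 'blue': (array([276.6077, 257.4538]), array([ 16,  10, 130], dtype=int32)), 'red': (array([270.6303, 275.9273]), array([ 18,  11, 165], dtype=int32)), 'orange': (array([293.4365, 288.1675]), array([ 20,  13, 197], dtype=int32))}
('side',) [ 0.5966  0.0187 -0.6661] lamp yaw deg 21.834145141535295 [-0.0628 -0.1498  0.0497 -0.0097  0.0096  0.1361]
('top', 'side') [ 0.5966  0.0181 -0.6951] lamp yaw deg 20.175553362918627 [  0.6451  -0.0459   0.6551   0.622  -11.2526 -32.7515   0.5094  -0.2577
  -0.2022  -0.2498  -0.7975   0.3428]
[[-0.9001  0.4357 -0.    ]
 [ 0.4357  0.9001 -0.    ]
 [ 0.     -0.     -1.    ]] 1.3
```

The side-camera fit is good to about 0.2 px: axle (0.597, 0.018), lamp yaw about 21°. I rejected the top camera's "orange" because it is wood. The plan is to shut the fingers, come down at radius 82 mm behind the front-right tab (world 231°), with the tips at z≈72 mm (above the glass, below the tab tops), and sweep clockwise.

>>> {"method": "carry_out", "body": {
  "offset": [
    [-0.545, -0.478, 0],
    [-0.545, -0.478, 0],
    [-0.545, -0.478, 0],
    [-0.545, -0.478, 0],
    [-0.545, -0.478, 0],
    [-0.545, -0.478, 0],
    [-0.545, -0.478, 0],
    [-0.545, -0.478, 0]
  ],
  "turn": [
    [0, 0, 0],
    [0, 0, 0],
    [0, 0, 0],
    [0, 0, 0],
    [0, 0, 0],
    [0, 0, 0],
    [0, 0, 0],
    [0, 0, 0]
  ],
  "hand": 1,
  "force": 20
}}

```text
clock: 2.1
tcp_pos: [0.4377, 0.2675, 0.2456]
orientation: [0.715, 3.058, -0.002]
contact_force: [-0.7, -0.2, -0.7]
grip_width: -0.0001
```

>>> {"method": "carry_out", "body": {
  "offset": [
    [-0.545, -0.478, 0.1],
    [-0.545, -0.478, 0.1],
    [-0.545, -0.478, 0.1],
    [-0.545, -0.478, 0.1],
    [-0.545, -0.478, 0.1],
    [-0.545, -0.478, 0.1],
    [-0.545, -0.478, 0.1],
    [-0.545, -0.478, 0.1]
  ],
  "turn": [
    [0, 0, 0],
    [0, 0, 0],
    [0, 0, 0],
    [0, 0, 0],
    [0, 0, 0],
    [0, 0, 0],
    [0, 0, 0],
    [0, 0, 0]
  ]
}}

```text
clock: 2.9
tcp_pos: [0.5774, -0.066, 0.195]
orientation: [0.711, 3.059, -0.004]
contact_force: [-1.0, -0.6, 0.2]
grip_width: 0.0001
```

```bash
cat > plan.py <<'E'
from fit import *
np.set_printoptions(precision=3,suppress=True)
A=np.array([.597,.018])
def moves(phis,z,rad=.082):
    o=r.get_obs(); M=Ro.from_rotvec(o['orientation']).as_matrix(); p=np.array(o['tcp_pos'])
    print('clock',o['clock'],'phi',np.degrees(np.arctan2(*(p[:2]-A)[::-1]))%360,'r',np.hypot(*(p[:2]-A)),'z',p[2],o['contact_force'])
    for a in phis:
        q=np.r_[A+rad*np.array([np.cos(np.radians(a)),np.sin(np.radians(a))]),z]
        print(a,(M.T@(q-p)/.5).round(3).tolist())
E
python3 - <<'E'
from plan import *
f=snap('side','s1'); u,v=px(f,[.59,.0,.08]).astype(int)
cv2.imwrite('pics/s1c.png',cv2.resize(f['pixels'][v-130:v+90,u-110:u+150,::-1],None,fx=2.5,fy=2.5,interpolation=cv2.INTER_CUBIC))
moves([255],.12); moves([255],.087)
E
```

```text
clock 2.95 phi 257.01826187731405 r 0.08664307683820804 z 0.1948231813698615 [ 0.299 -2.073  0.529]
255 [0.008, 0.008, 0.15]
clock 2.95 phi 257.01826187731405 r 0.08664307683820804 z 0.1948231813698615 [ 0.299 -2.073  0.529]
255 [0.008, 0.008, 0.216]
```

View pics/s1c.png

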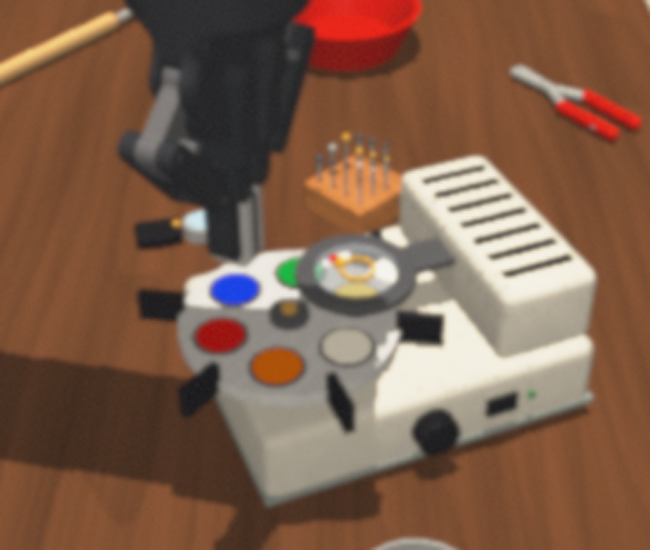

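Crop: tabs at (198,388) and (340,402) bracket the descent spot. The shut fingers are above the scene and clear of the lamp. Descending now.

>>> {"method": "carry_out", "body": {
  "offset": [
    [0.008, 0.008, 0.05],
    [0.008, 0.008, 0.1],
    [0.008, 0.008, 0.15],
    [0.008, 0.008, 0.18],
    [0.008, 0.008, 0.2],
    [0.008, 0.008, 0.215],
    [0.008, 0.008, 0.215],
    [0.008, 0.008, 0.215]
  ],
  "turn": [
    [0, 0, 0],
    [0, 0, 0],
    [0, 0, 0],
    [0, 0, 0],
    [0, 0, 0],
    [0, 0, 0],
    [0, 0, 0],
    [0, 0, 0]
  ]
}}

```text
clock: 3.75
tcp_pos: [0.5751, -0.0548, 0.0884]
orientation: [0.702, 3.061, 0.0]
contact_force: [0.8, 0.5, -0.5]
grip_width: 0.0001
```

```bash
python3 - <<'E'
from plan import *
f=snap('side','s2'); u,v=px(f,[.59,.0,.08]).astype(int)
cv2.imwrite('pics/s2c.png',cv2.resize(f['pixels'][v-130:v+90,u-110:u+150,::-1],None,fx=2.5,fy=2.5,interpolation=cv2.INTER_CUBIC))
moves([252,248,244,240,236,232,228,224,220],.086)
E
```

```text
clock 3.8 phi 253.30858669101573 r 0.07603878825486277 z 0.08861836810790255 [ 0.008 -0.372  0.026]
252 [0.002, -0.012, 0.005]
248 [0.013, -0.013, 0.005]
244 [0.025, -0.014, 0.005]
240 [0.036, -0.013, 0.005]
236 [0.047, -0.012, 0.005]
232 [0.059, -0.01, 0.005]
228 [0.07, -0.007, 0.005]
224 [0.081, -0.004, 0.005]
220 [0.091, 0.001, 0.005]
```

View pics/s2c.png

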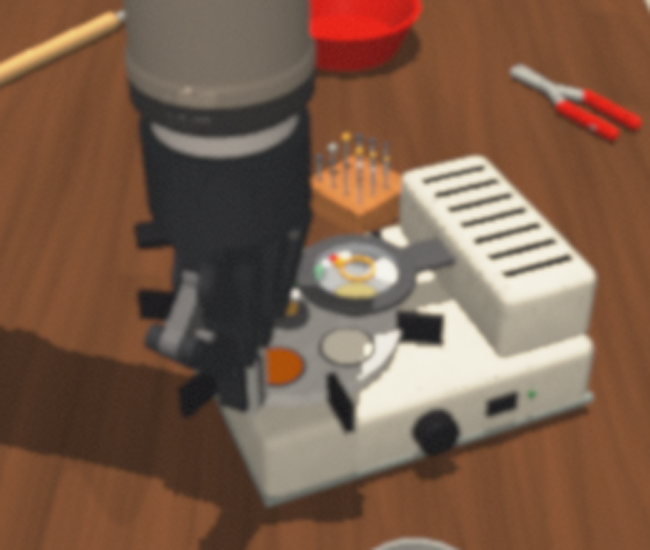

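The fingertips are at crop (240,400), between the two tabs and just behind the front-right tab. Starting the sweep.

>>> {"method": "carry_out", "body": {
  "offset": [
    [0.001, -0.008, 0.003],
    [0.005, -0.012, 0.003],
    [0.01, -0.013, 0.003],
    [0.015, -0.013, 0.003],
    [0.021, -0.014, 0.003],
    [0.027, -0.014, 0.003],
    [0.033, -0.014, 0.003],
    [0.039, -0.013, 0.003]
  ],
  "turn": [
    [0, 0, 0],
    [0, 0, 0],
    [0, 0, 0],
    [0, 0, 0],
    [0, 0, 0],
    [0, 0, 0],
    [0, 0, 0],
    [0, 0, 0]
  ]
}}

```text
clock: 4.6
tcp_pos: [0.5549, -0.0523, 0.0866]
orientation: [0.702, 3.06, -0.0]
contact_force: [2.0, -1.1, -2.6]
grip_width: -0.0004
```

```bash
python3 - <<'E'
from plan import *
moves([236,232,228,224,220,216,212,208,204,200],.087)
E
```

```text
clock 4.6 phi 239.07145992748138 r 0.08196299817484963 z 0.08658116143351863 [ 1.997 -1.128 -2.577]
236 [0.009, 0.001, -0.001]
232 [0.02, 0.003, -0.001]
228 [0.031, 0.006, -0.001]
224 [0.042, 0.009, -0.001]
220 [0.053, 0.014, -0.001]
216 [0.063, 0.019, -0.001]
212 [0.073, 0.024, -0.001]
208 [0.082, 0.031, -0.001]
204 [0.091, 0.038, -0.001]
200 [0.1, 0.046, -0.001]
```

>>> {"method": "carry_out", "body": {
  "offset": [
    [0.009, 0.001, 0],
    [0.017, 0.002, 0],
    [0.026, 0.004, 0],
    [0.034, 0.007, 0],
    [0.042, 0.009, 0],
    [0.05, 0.012, 0],
    [0.058, 0.016, 0],
    [0.063, 0.019, 0]
  ],
  "turn": [
    [0, 0, 0],
    [0, 0, 0],
    [0, 0, 0],
    [0, 0, 0],
    [0, 0, 0],
    [0, 0, 0],
    [0, 0, 0],
    [0, 0, 0]
  ]
}}

```text
clock: 5.4
tcp_pos: [0.5291, -0.0294, 0.0861]
orientation: [-0.702, -3.061, 0.0]
contact_force: [0.9, -0.6, 0.2]
grip_width: -0.0003
```

```bash
python3 - <<'E'
from plan import *
f=snap('top','t3'); u,v=px(f,[.59,.02,.07]).astype(int)
cv2.imwrite('pics/t3c.png',cv2.resize(f['pixels'][v-80:v+80,u-100:u+100,::-1],None,fx=3,fy=3,interpolation=cv2.INTER_CUBIC))
moves([216,212,208,204,200,196,192,188,184,180],.087)
E
```

```text
clock 5.45 phi 214.5906576610801 r 0.08272313737513676 z 0.08602382403213615 [-0.34   0.328  0.465]
216 [-0.004, -0.001, -0.002]
212 [0.006, 0.005, -0.002]
208 [0.015, 0.012, -0.002]
204 [0.024, 0.019, -0.002]
200 [0.033, 0.026, -0.002]
196 [0.041, 0.035, -0.002]
192 [0.048, 0.043, -0.002]
188 [0.055, 0.053, -0.002]
184 [0.061, 0.062, -0.002]
180 [0.066, 0.072, -0.002]
```

View pics/t3c.png

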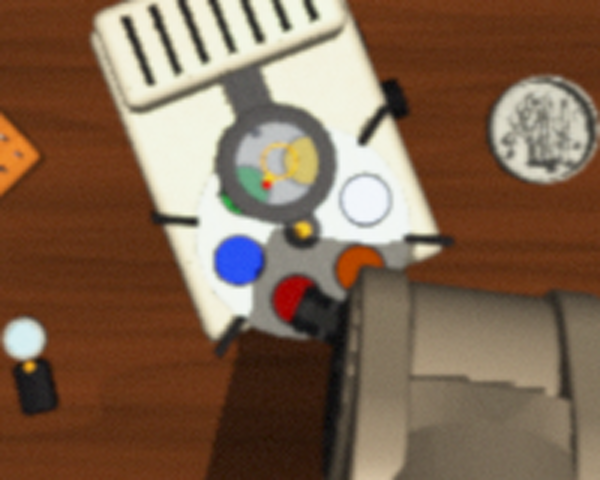

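Mid-turn: green and yellow straddle the light path at about (240,190) and (300,160), so the wheel is about half a step round. Ring and lamp have not moved. Continuing.

>>> {"method": "carry_out", "body": {
  "offset": [
    [0.006, 0.005, -0.001],
    [0.011, 0.009, -0.002],
    [0.016, 0.013, -0.002],
    [0.021, 0.016, -0.002],
    [0.027, 0.021, -0.002],
    [0.033, 0.026, -0.002],
    [0.041, 0.035, -0.002],
    [0.048, 0.043, -0.002]
  ],
  "turn": [
    [0, 0, 0],
    [0, 0, 0],
    [0, 0, 0],
    [0, 0, 0],
    [0, 0, 0],
    [0, 0, 0],
    [0, 0, 0],
    [0, 0, 0]
  ]
}}

```text
clock: 6.25
tcp_pos: [0.5175, 0.0006, 0.0873]
orientation: [-0.702, -3.062, -0.0]
contact_force: [0.1, -0.7, 1.1]
grip_width: -0.0
```

```bash
python3 - <<'E'
from plan import *
f=snap('top','t4'); u,v=px(f,[.59,.02,.07]).astype(int)
cv2.imwrite('pics/t4c.png',cv2.resize(f['pixels'][v-80:v+80,u-100:u+100,::-1],None,fx=3,fy=3,interpolation=cv2.INTER_CUBIC))
moves([192,189,186,183,180,177,174,171,168,165,162],.087)
E
```

```text
clock 6.3 phi 191.61266980493056 r 0.08142470448665697 z 0.0871652344438842 [-0.571  1.377  0.183]
192 [0.0, -0.002, 0.0]
189 [0.005, 0.005, 0.0]
186 [0.01, 0.013, 0.0]
183 [0.014, 0.02, 0.0]
180 [0.018, 0.028, 0.0]
177 [0.022, 0.035, 0.0]
174 [0.025, 0.043, 0.0]
171 [0.028, 0.052, 0.0]
168 [0.03, 0.06, 0.0]
165 [0.032, 0.068, 0.0]
162 [0.033, 0.077, 0.0]
```

View pics/t4c.png

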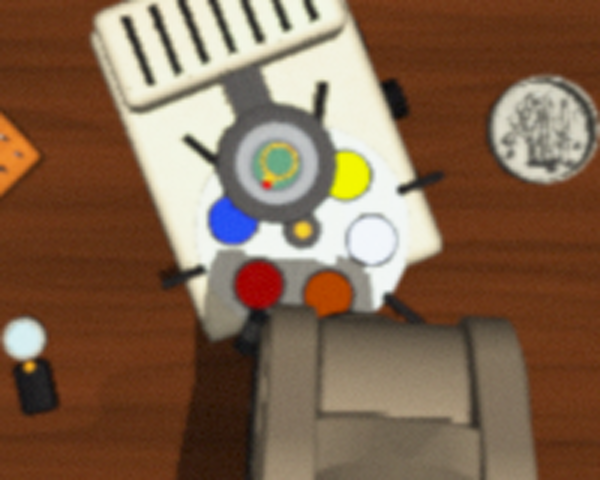

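Green is now clicked in under the stage (278,160), and blue is next at (233,221). The pushed tab is by the fingers at (250,335). Continuing with the second step.

>>> {"method": "carry_out", "body": {
  "offset": [
    [0.003, 0.003, 0],
    [0.006, 0.008, 0],
    [0.01, 0.013, 0],
    [0.013, 0.018, 0],
    [0.016, 0.024, 0],
    [0.019, 0.03, 0],
    [0.022, 0.036, 0],
    [0.025, 0.043, 0]
  ],
  "turn": [
    [0, 0, 0],
    [0, 0, 0],
    [0, 0, 0],
    [0, 0, 0],
    [0, 0, 0],
    [0, 0, 0],
    [0, 0, 0],
    [0, 0, 0]
  ]
}}

```text
clock: 7.1
tcp_pos: [0.5162, 0.0242, 0.0875]
orientation: [0.703, 3.061, -0.001]
contact_force: [0.6, -1.9, 2.5]
grip_width: -0.0001
```

```bash
python3 - <<'E'
from plan import *
moves([174,171,168,165,162,159,156,153,150,147,144],.087)
E
```

```text
clock 7.1 phi 175.5778009828388 r 0.08102317572943243 z 0.0875396421440435 [ 0.626 -1.903  2.521]
174 [0.003, 0.004, 0.001]
171 [0.006, 0.012, 0.001]
168 [0.008, 0.02, 0.001]
165 [0.01, 0.028, 0.001]
162 [0.012, 0.037, 0.001]
159 [0.013, 0.045, 0.001]
156 [0.013, 0.054, 0.001]
153 [0.013, 0.062, 0.001]
150 [0.013, 0.071, 0.001]
147 [0.012, 0.08, 0.001]
144 [0.011, 0.088, 0.001]
```

>>> {"method": "carry_out", "body": {
  "offset": [
    [0.004, 0.008, 0.001],
    [0.007, 0.016, 0.001],
    [0.009, 0.024, 0.001],
    [0.011, 0.032, 0.001],
    [0.012, 0.04, 0.001],
    [0.013, 0.048, 0.001],
    [0.013, 0.056, 0.001],
    [0.013, 0.062, 0.001]
  ],
  "turn": [
    [0, 0, 0],
    [0, 0, 0],
    [0, 0, 0],
    [0, 0, 0],
    [0, 0, 0],
    [0, 0, 0],
    [0, 0, 0],
    [0, 0, 0]
  ]
}}

```text
clock: 7.9
tcp_pos: [0.5249, 0.0557, 0.0875]
orientation: [0.702, 3.06, 0.001]
contact_force: [0.9, -2.5, 3.9]
grip_width: 0.0001
```

```bash
python3 - <<'E'
from plan import *
f=snap('top','t5'); u,v=px(f,[.59,.02,.07]).astype(int)
cv2.imwrite('pics/t5c.png',cv2.resize(f['pixels'][v-80:v+80,u-100:u+100,::-1],None,fx=3,fy=3,interpolation=cv2.INTER_CUBIC))
moves([153,150,147,144,141,138],.087)
E
```

```text
clock 7.95 phi 151.98052387575197 r 0.0814744246429688 z 0.08742879808690707 [ 3.311 -1.791  4.81 ]
153 [0.001, -0.003, 0.001]
150 [0.001, 0.006, 0.001]
147 [-0.0, 0.014, 0.001]
144 [-0.001, 0.023, 0.001]
141 [-0.003, 0.031, 0.001]
138 [-0.005, 0.039, 0.001]
```

View pics/t5c.png

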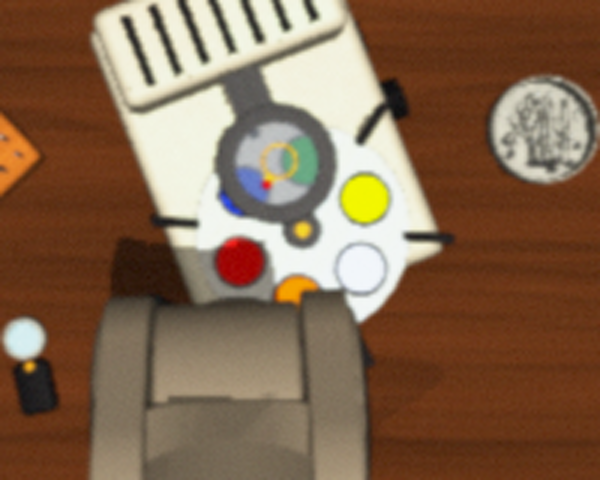

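Blue and green straddle the light path equally, so it is right at halfway. A few more degrees will do it.

>>> {"method": "carry_out", "body": {
  "offset": [
    [0.001, 0.004, 0],
    [0.001, 0.008, 0],
    [0, 0.012, 0],
    [0, 0.016, 0],
    [-0.001, 0.02, 0],
    [-0.001, 0.023, 0],
    [-0.001, 0.023, 0],
    [-0.001, 0.023, 0]
  ],
  "turn": [
    [0, 0, 0],
    [0, 0, 0],
    [0, 0, 0],
    [0, 0, 0],
    [0, 0, 0],
    [0, 0, 0],
    [0, 0, 0],
    [0, 0, 0]
  ]
}}

```text
clock: 8.75
tcp_pos: [0.5301, 0.0656, 0.0873]
orientation: [0.702, 3.06, 0.001]
contact_force: [3.5, -3.0, 5.5]
grip_width: 0.0006
```

```bash
python3 - <<'E'
from plan import *
f=snap('top','t6'); u,v=px(f,[.59,.02,.07]).astype(int)
cv2.imwrite('pics/t6c.png',cv2.resize(f['pixels'][v-80:v+80,u-100:u+100,::-1],None,fx=3,fy=3,interpolation=cv2.INTER_CUBIC))
moves([144],.2)
E
```

```text
clock 8.8 phi 144.58575379178507 r 0.08211091101687479 z 0.08733073407178463 [ 3.659 -2.207  4.949]
144 [-0.001, 0.002, -0.225]
```

View pics/t6c.png

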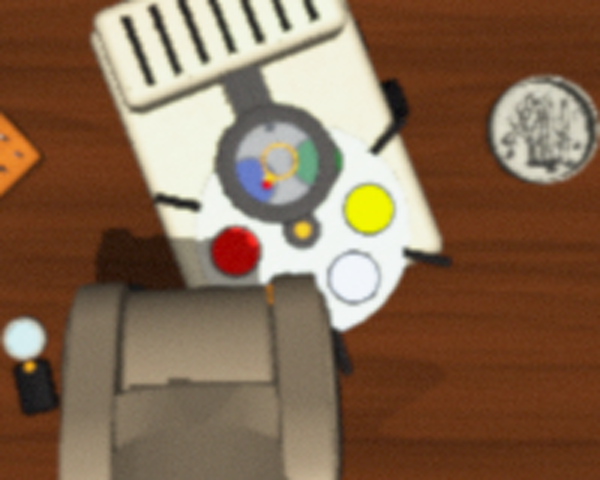

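Past halfway by only about 3–4° (tabs at (178,202) and (428,257)), and it has not snapped yet. The reading of about 5 N upward is odd, so I'll take one side view before pushing on.

```bash
python3 - <<'E'
from plan import *
f=snap('side','s7'); u,v=px(f,[.57,.02,.08]).astype(int)
cv2.imwrite('pics/s7c.png',cv2.resize(f['pixels'][v-100:v+70,u-110:u+130,::-1],None,fx=3,fy=3,interpolation=cv2.INTER_CUBIC))
moves([144,141,138,135,132,129],.087)
E
```

```text
clock 8.85 phi 144.59198267923477 r 0.08208999028123388 z 0.08733718532783374 [ 3.243 -2.072  5.259]
144 [-0.0, 0.002, 0.001]
141 [-0.002, 0.01, 0.001]
138 [-0.004, 0.018, 0.001]
135 [-0.007, 0.027, 0.001]
132 [-0.01, 0.035, 0.001]
129 [-0.013, 0.042, 0.001]
```

View pics/s7c.png

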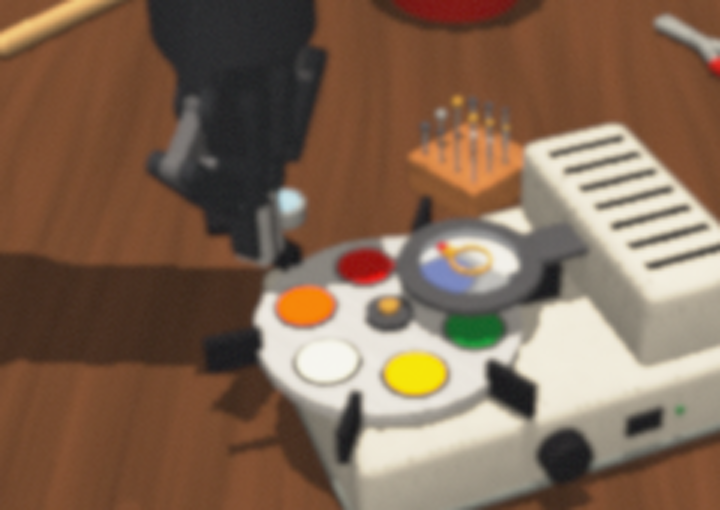

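The finger back rests against the tab at (285,255) and everything else is clear. I'll push on gently.

>>> {"method": "carry_out", "body": {
  "offset": [
    [0, 0.003, 0],
    [-0.001, 0.006, 0],
    [-0.002, 0.009, 0],
    [-0.003, 0.012, 0],
    [-0.003, 0.015, 0],
    [-0.004, 0.018, 0],
    [-0.004, 0.018, 0],
    [-0.004, 0.018, 0]
  ],
  "turn": [
    [0, 0, 0],
    [0, 0, 0],
    [0, 0, 0],
    [0, 0, 0],
    [0, 0, 0],
    [0, 0, 0],
    [0, 0, 0],
    [0, 0, 0]
  ]
}}

```text
clock: 9.65
tcp_pos: [0.5356, 0.0729, 0.0872]
orientation: [0.702, 3.06, 0.001]
contact_force: [3.7, -2.7, 5.3]
grip_width: 0.0002
```

```bash
python3 - <<'E'
from plan import *
f=snap('side','s8'); b=blobs(f)
for n in b: print(n,b[n])
s=wheelfit([(f,n,b[n][0]) for n in b if n in('red','orange')]); print(s.x,np.degrees(s.x[2]),s.fun)
moves([138,135,132,129],.087)
E
```

```text
green (array([325.698, 276.921]), array([16,  5, 63], dtype=int32))
red (array([293.152, 250.973]), array([ 15,  10, 112], dtype=int32))
orange (array([271.555, 262.36 ]), array([ 18,  12, 164], dtype=int32))
[ 0.596  0.019 -2.422] -138.78527320493228 [ 0.19  -0.267 -0.184  0.236]
clock 9.7 phi 138.23718409830735 r 0.08238379847985909 z 0.08723185488689363 [ 3.022 -2.676  6.409]
138 [-0.001, 0.0, 0.0]
135 [-0.004, 0.009, 0.0]
132 [-0.007, 0.017, 0.0]
129 [-0.01, 0.025, 0.001]
```

Wheel is at lamp angle about -160°, well past half, with the fingers apparently holding it back by friction (upward reading of about 5 N). A slow vertical lift should free it to snap on to blue.

>>> {"method": "carry_out", "body": {
  "offset": [
    [0, 0, -0.004],
    [0, 0, -0.008],
    [0, 0, -0.012],
    [0, 0, -0.016]
  ],
  "turn": [
    [0, 0, 0],
    [0, 0, 0],
    [0, 0, 0],
    [0, 0, 0]
  ]
}}

```text
clock: 10.1
tcp_pos: [0.5338, 0.0731, 0.0945]
orientation: [-0.701, -3.061, 0.001]
contact_force: [0.7, 0.0, -0.1]
grip_width: 0.0003
```

```bash
cat > chk.py <<'E'
from plan import *
f=snap('side','s9'); b=blobs(f)
s=wheelfit([(f,n,b[n][0]) for n in b if n in('red','orange')]); print(s.x,np.degrees(s.x[2]),s.fun)
moves([138,135,132,129],.087)
E
python3 chk.py
```

```text
[ 0.596  0.02  -2.67 ] -153.0019196788331 [ 2.111 -1.047 -1.884  0.808]
clock 10.15 phi 138.73092233149384 r 0.08353201341096078 z 0.09492487079544606 [ 0.836 -0.263  0.233]
138 [-0.004, 0.001, 0.016]
135 [-0.006, 0.009, 0.016]
132 [-0.009, 0.017, 0.016]
129 [-0.013, 0.025, 0.016]
```

The force vanished and the wheel moved on. Lifting clear.

>>> {"method": "carry_out", "body": {
  "offset": [
    [0, 0, -0.03],
    [0, 0, -0.06],
    [0, 0, -0.12],
    [0, 0, -0.2],
    [0, 0, -0.3],
    [0.1, 0.1, -0.3],
    [0.2, 0.2, -0.3],
    [0.2, 0.2, -0.3]
  ],
  "turn": [
    [0, 0, 0],
    [0, 0, 0],
    [0, 0, 0],
    [0, 0, 0],
    [0, 0, 0],
    [0, 0, 0],
    [0, 0, 0],
    [0, 0, 0]
  ]
}}

```text
clock: 10.95
tcp_pos: [0.487, 0.2089, 0.2453]
orientation: [-0.701, -3.062, -0.002]
contact_force: [1.0, 0.0, -0.7]
grip_width: 0.0003
```

```bash
python3 chk.py; python3 - <<'E'
from plan import *
f=snap('top','t9'); u,v=px(f,[.59,.02,.07]).astype(int)
cv2.imwrite('pics/t9c.png',cv2.resize(f['pixels'][v-80:v+80,u-120:u+100,::-1],None,fx=3,fy=3,interpolation=cv2.INTER_CUBIC))
g=cv2.imread('pics/top0.png')[:,:,::-1]
# shift of the lamp and bystanders against the first picture
A0=np.float32(cv2.cvtColor(g,cv2.COLOR_RGB2GRAY)); B0=np.float32(cv2.cvtColor(f['pixels'],cv2.COLOR_RGB2GRAY))
for n,(y0,y1,x0,x1) in dict(lamphouse=(150,212,262,354),ring=(226,244,319,336),tin=(200,246,394,440),block=(208,256,202,250),loupe=(280,324,228,262)).items():
    print(n,cv2.phaseCorrelate(A0[y0:y1,x0:x1],B0[y0:y1,x0:x1]))
E
```

```text
[0.597 0.021 3.655] 209.3894684390306 [ 1.762 -1.218 -1.603  0.919]
clock 11.0 phi 119.62994048830252 r 0.22842194039463723 z 0.2448835184626696 [-2.292  6.033  0.037]
138 [-0.218, -0.217, 0.314]
135 [-0.22, -0.208, 0.314]
132 [-0.224, -0.2, 0.314]
129 [-0.227, -0.193, 0.314]
lamphouse ((-0.029862829902747023, 0.016082457109554582), 0.995797653372089)
ring ((0.3819087064717408, -0.1574361189876683), 0.5965659073841425)
tin ((-0.03133030584218588, -0.01642887016628336), 0.9698435241977373)
block ((0.02265141088372502, 0.022157287105290635), 0.9883531528628535)
loupe ((0.2460817861998521, 0.5239571535786318), 0.9378071514176733)
```

View pics/t9c.png

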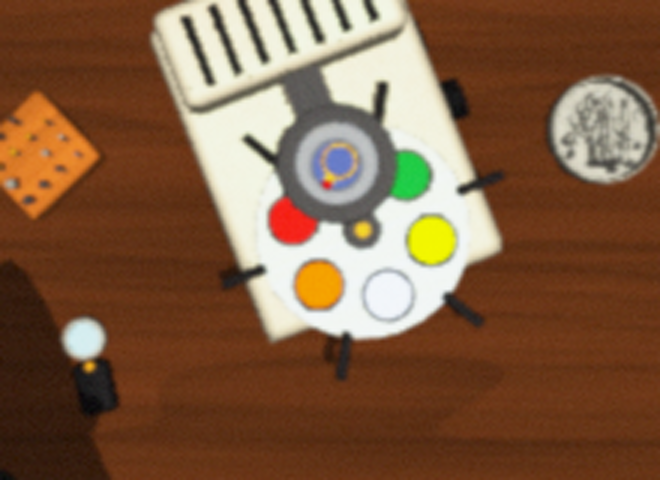

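Blue is centred under the stage at (340,160), as green was after the first click. The lamp and bystanders shifted less than 1 px. I'll let the arm settle, then hand in.

>>> {"method": "carry_out", "body": {
  "offset": [
    [0, 0, 0],
    [0, 0, 0],
    [0, 0, 0],
    [0, 0, 0],
    [0, 0, 0]
  ],
  "turn": [
    [0, 0, 0],
    [0, 0, 0],
    [0, 0, 0],
    [0, 0, 0],
    [0, 0, 0]
  ]
}}

```text
clock: 11.55
tcp_pos: [0.4885, 0.2056, 0.2448]
orientation: [0.704, 3.062, -0.0]
contact_force: [0.2, 0.4, 0.1]
grip_width: -0.0001
```

```bash
python3 -c "
from h import *
print(r.get_obs()['qvel'], r.get_obs()['contact_force']); print(r.hand_in())"
```

```text
[-0.00359486 -0.00010318 -0.00438118 -0.00019683 -0.0003232  -0.00071401
 -0.00069654] [0.19818785 0.36573207 0.10941434]
the job is handed in; nothing more can be done
None
```

The blue filter is now in the light path, and the job is handed in at about 11.6 s on the robot's clock. With the fingers shut, I pushed one rim tab clockwise through two click stops (yellow to green to blue), then lifted the arm clear.

**Last checks:**
- **Blue filter:** the final top view shows it centred under the stage. The first click put green in the same spot.
- **Lamp and other items:** compared with the first picture, the lamp, bur tin and bur block moved under 0.1 px. The ring and loupe read 0.4–0.6 px, roughly 1 mm.
- **Arm:** it is still and touching nothing, with a residual force reading of about 0.4 N.

**What disagreed:**
- **Second click:** the wheel did not snap at halfway while the fingers were on the tab. The wrist read about 5 N upward and 4 N sideways, probably friction. It only snapped on to blue once I lifted the fingers.
- **Wheel angle:** my last side-camera fit was about 8° off the stop (209° against about 201°), with residuals of 1–2 px against 0.2 px at first. It used only two glasses, red and orange, with red partly behind the stage, so I relied on the top view instead.

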